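# Refit the heat knob of a laboratory hotplate

## Robot

A 6-joint arm with a two-finger parallel gripper is mounted at the origin on the work surface. World frame = base frame: x ahead of the robot, y to its left, z up, the work surface at z = 0. Lengths are in m, angles in rad, forces in N, time in s.
With the tool pointing down it reaches from about 0.25 to 0.8 m from the base axis. Payload 8.5 kg.
Tool frame: the origin (TCP) lies on the front face of the gripper's body, between the roots of the fingers; the fingertips stand 73 mm ahead of it and the grasp point (between the pads) lies 54 mm ahead of it; z points along the fingers, y is the direction in which the jaws open and shut (so a half turn about z gives the same grasp; the last joint's range is limited). The gripper opens to 85 mm and grips with 20 to 120 N. Pads are 22 mm wide; open, the fingers measure 114 mm over their backs; the gripper's body (76 mm by 85 mm) begins 54 mm behind the grasp point. The pads swing forward as they close: fully open they stand 13 mm farther back than shut.
Start: joints at [-1.132, 0.238, -0.013, 1.319, 0, 1.571], TCP at [0.223, -0.475, 0.304] pointing down, gripper open.
Joint ranges: [-2.66, 2.66], [-1.03, 1.9], [-1.14, 1.46], [-1.82, 2.27], [-1.45, 1.34], [-3.14, 3.14]. Speed limits (rad/s): [2.22, 2.22, 2.79, 3.14, 3.14, 3.14].

## Interface

Orientations are given as a unit quaternion [w, x, y, z].
In Python, from rig import manip, claw, ik, viewer, readout gives the robot as it stands. Calls block until the motion is done:
- manip.move_to(position, orientation): joint-space move of the TCP to a pose.
- manip.move_linear(position, orientation=None, v=0.15, guard=None): straight line of the TCP; orientation=None keeps the orientation; v is the mean speed in m/s. With guard (N) it stops when the force on the tool has changed by that much, and returns True; else False.
- manip.goto_joints(angles): joint-space move.
- claw.move_gripper(opening, grasp_force=None): finger opening in m; grasp_force is the grip in N (None keeps the last); returns when the fingers have stopped.
- manip.hold(seconds).
- ik(position, orientation): joint angles nearest the present ones, or None.
- viewer.read_camera(name): name is "scene" or "top" or "wrist"; returns (picture, depth): 420x560x3 uint8, blue, green, red; 420x560 float32, m along the optical axis (not along the pixel's ray), 0 where there is no reading.
- viewer.camera_model(name): a dict with "K" (3x3 intrinsics, pixels), "dist_coeffs" ([k1, k2, p1, p2, k3] as OpenCV has them; the pictures are not rectified), "rvec" (rotation vector, rad) and "tvec" (3), from world to camera coordinates, as OpenCV has them. Camera axes: x right, y down, z forward; pixel columns grow to the right and rows downward; lengths in m; the calibration is good to about 2 mm. A picture is of the moment at which its call begins: read the wrist's pose just before it. camera_model takes no time and is no camera call; for the wrist camera it gives the pose at the moment of the call.
A pose or a line that the arm cannot do raises manip.PlanningError and nothing moves.
- manip.sign_off(): hands the job in, once; it reports no verdict.
Readings, each from a call of its own:
- readout.read_time(): time.
- readout.read_q(): joint angles.
- readout.read_joint_velocities(): joint speeds.
- readout.read_joint_efforts(): joint torques, N m.
- readout.read_tool_pos(): TCP position.
- readout.read_orientation(): TCP orientation.
- readout.read_ft_force(): force on the tool from outside, world axes, zero at the start.
- readout.read_moment(): the same for the moment, N m.
- readout.read_gripper_width(): finger opening in m.
Only numpy, scipy, OpenCV 4.12 (cv2) and the standard library are available. Lean on these libraries where they do the work, as an engineer would, in place of code of your own. Each camera call takes 0.05 s, during which the arm holds its last target.

## Task

The hotplate's heat control has lost its knob. Pick the loose pointer knob up from the bench, set it on the bare D-shaft, finding the shaft's flat by turning the knob under light pressure until it drops, and push it on gently, never forcing it, until it snaps fully home. Then turn it back anticlockwise to off, so that its pointer stays at the off mark, and let go; leave everything else where it is.

Things in the scene. Friction and masses are not known exactly. Their poses are not given: they have to be found in the camera images.
- hotplate: White laboratory hotplate, fixed, 250 (x) by 280 (y) by 85 mm tall. Origin: centre of its underside. Its front strip (-x, towards the robot) is a level control deck at z = 85 mm with two dials: at y = +65 mm the stirrer's knob, in place and fixed; at x = -85, y = -65 mm the bare D-shaft. Behind it an aluminium plate, top at 98 mm. A 12 mm rod, top at 305 mm, stands at x = +105, y = +125 mm.
- shaft_tip (a point): Centre of the top of the bare upright D-shaft; its axes are the hotplate's, not the shaft's. Shaft: 10 mm, flat 2 mm off its axis, 24 mm above the deck, 0.5 mm chamfer. It turns stiffly (0.05 Nm), clockwise seen from above, from a hard stop at off, where its flat faces the off mark; it was left 17 to 103 degrees clockwise of off: feel or look for it; 5 to 10 degrees of play. A sprung ball opposite the flat makes the snap.
- off_mark (a point): Off mark of the bare shaft's dial: inner end of a black line with a small ring, on the deck 27 mm from the shaft's axis towards hotplate +x (the far side from the robot).
- knob: Loose black pointer knob, 50 g, upright on the bench. Origin: centre of its underside; x along the bar to the pointed end, white line on top. Skirt 48 mm across, 8 mm high; bar 18 mm wide (y), flat-sided from x = -16 to +15 mm, z = 8 to 36 mm. In the underside a D bore with flared mouth: 10.8 mm, flat 2.3 mm off the axis on the +x side, 22 mm deep. Home: underside 22 mm below the shaft tip; it takes 8 to 15 N.
- knob_pointer (a point): Point under the pointed end of the knob: 23.5 mm from its axis along its x, 2 mm above its underside.
- tin_lid: Loose aluminium tin lid, 68 mm across, 15 mm high, near the knob. Origin: centre of its underside. Leave alone.
- dish: Loose shallow glass dish, 60 mm across, 14 mm high, near the knob. Origin: centre of its underside. Leave alone.
- tin_a: Loose aluminium sample tin, 66 mm across, 50 mm high. Origin: centre of its underside. Leave alone.
- tin_b: The same kind of tin, standing on the hotplate's aluminium plate. Leave alone.
- amber_a: Amber jar, 54 mm across, 100 mm high. Origin: centre of its underside. Leave alone.
- amber_b: Amber jar, 54 mm across, 100 mm high. Origin: centre of its underside. Leave alone.
- beaker: Glass beaker, 70 mm across, 90 mm high. Origin: centre of its underside. Leave alone.
- spatula: Spatula 200 mm long lying on the bench. Leave alone.
Mind the look-alikes: they are no part of the job. What is shaped like the knob but pink or yellow is not meant.

How it is judged:
On the way:
1. the knob is pushed fully home on the D-shaft: underside at least 20 mm below the shaft tip, on its axis (z of knob in the frame of shaft_tip below -0.02 m and horizontal distance between knob and shaft_tip below 0.002 m), for 0.2 s.
At the end, for the whole second after the job is handed in: The knob sits snapped home on the D-shaft (underside at least 20 mm below the shaft tip, on its axis within 2 mm, upright within 6 degrees), pointer end within 6 mm of the inner end of the off mark (about 12 degrees), at rest and released; all else is where it was (all of step 1 and angle between knob's own z axis and vertical below 0.1 rad and horizontal distance between knob_pointer and off_mark below 0.006 m and linear speed of knob below 0.01 m/s and contact force between the fingers and knob below 0.1 N); the robot touches nothing.
It fails at once if the knob is forced: it bears on the shaft or the hotplate with more than 50 N, all its contacts added up (contact force between knob and hotplate above 50 N).
It fails at once if a bystander is pushed more than 20 mm from its place (distance of any of tin_lid, dish, tin_a, tin_b, amber_a, amber_b, beaker, spatula from where it was at the start of the episode above 0.02 m).
It also fails if it takes over 67 s, if anything falls off the work surface, if the arm or the gripper's body presses on something with over 40 N, if the wrist force passes 120 N, or if a joint passes its speed limit or range.

## Working session

There is one attempt and no reset: what is moved stays moved. The work goes in short steps, each a Python script; the robot and the scene stay as the last script left them, time stands still between calls to the robot, and variables do not carry over. Pictures are saved under pics/ and viewed, and the job is handed in when it is done.

```bash
ls; mkdir -p pics; python3 - <<'E'
from rig import manip, claw, ik, viewer, readout
import cv2
for n in ["scene","top","wrist"]:
    p,d=viewer.read_camera(n); cv2.imwrite(f"pics/{n}0.png",p)
    import numpy as np; np.save(f"pics/{n}0.npy",d)
    m=viewer.camera_model(n); print(n,m)
print(readout.read_time(),readout.read_orientation(),readout.read_gripper_width())
E
```

```text
pics
scene {'K': array([[494.22900233,   0.        , 282.17859637],
       [  0.        , 494.22900233, 209.87133391],
       [  0.        ,   0.        ,   1.        ]]), 'dist_coeffs': array([-0.14342495,  0.        ,  0.        ,  0.        ,  0.        ]), 'rvec': array([ 2.22652397,  0.93028416, -0.35210186]), 'tvec': array([-0.31854355, -0.25896288,  1.89626616])}
top {'K': array([[513.72369622,   0.        , 281.3463026 ],
       [  0.        , 513.72369622, 208.41547198],
       [  0.        ,   0.        ,   1.        ]]), 'dist_coeffs': array([0.05273264, 0.        , 0.        , 0.        , 0.        ]), 'rvec': array([ 2.12932081, -2.13338371,  0.19374607]), 'tvec': array([-0.08397592,  0.56405785,  1.302893  ])}
wrist {'K': array([[352.21190142,   0.        , 278.41298479],
       [  0.        , 352.21190142, 207.86577419],
       [  0.        ,   0.        ,   1.        ]]), 'dist_coeffs': array([-0.03841658,  0.        ,  0.        ,  0.        ,  0.        ]), 'rvec': array([-2.44481719,  1.55223426,  0.22355023]), 'tvec': array([-0.52384461, -0.0356585 ,  0.38083429])}
0.15 [-5.50914048e-04  9.76035190e-01  2.17612012e-01 -1.26911193e-04] 0.08545853454214591
```

View pics/top0.png

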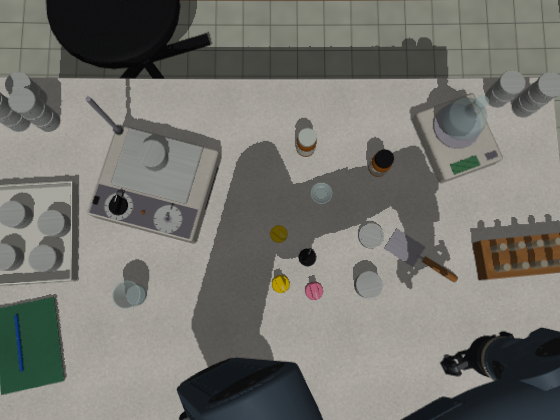

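View pics/scene0.png

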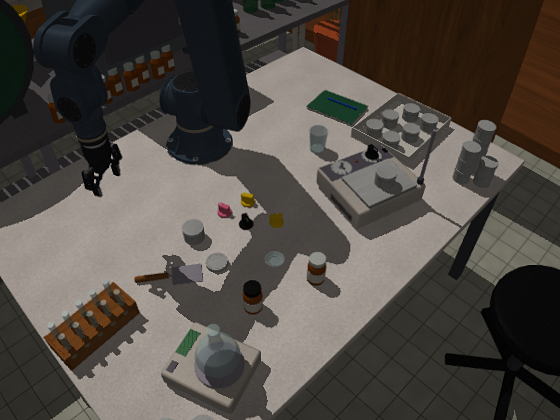

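View pics/wrist0.png

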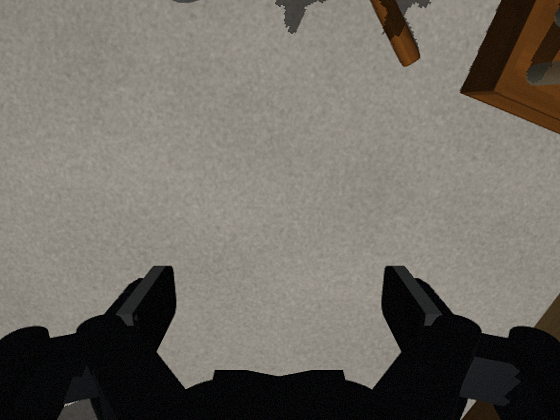

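```bash
python3 - <<'E'
import cv2,numpy as np
p=cv2.imread("pics/top0.png")
a=cv2.resize(p[210:310,250:350],None,fx=4,fy=4,interpolation=cv2.INTER_CUBIC)
b=cv2.resize(p[170:250,90:210],None,fx=4,fy=4,interpolation=cv2.INTER_CUBIC)
b=np.vstack([b,np.zeros((80,480,3),np.uint8)])
b=b[:, :390]
cv2.imwrite("pics/crop1.png",np.hstack([a,b]))
E
```

```text
(no output)
```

View pics/crop1.png

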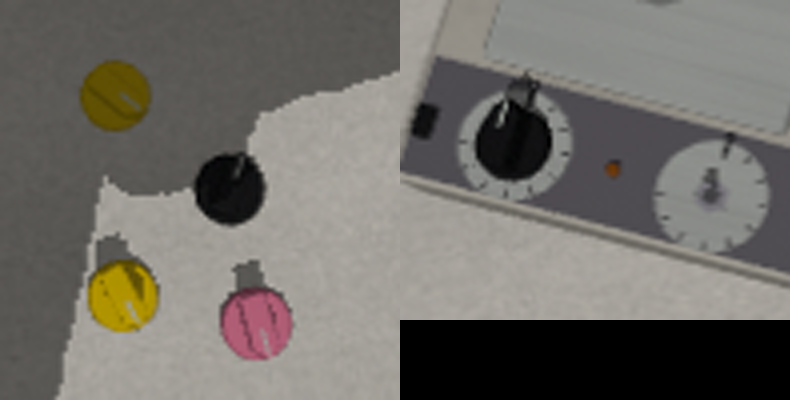

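```bash
cat > h.py <<'E'
import numpy as np, cv2
from scipy.spatial.transform import Rotation as R
def ray(m,uv):
    uv=np.array(uv,float).reshape(-1,1,2)
    n=cv2.undistortPoints(uv,m["K"],m["dist_coeffs"]).reshape(-1,2)
    Rm=cv2.Rodrigues(np.array(m["rvec"],float))[0]; C=-Rm.T@np.array(m["tvec"])
    d=np.c_[n,np.ones(len(n))]@Rm
    return C,d
def onplane(m,uv,z):
    C,d=ray(m,uv); s=(z-C[2])/d[:,2]; return C+s[:,None]*d
def proj(m,P):
    return cv2.projectPoints(np.array(P,float).reshape(-1,1,3),np.array(m["rvec"],float),np.array(m["tvec"],float),m["K"],m["dist_coeffs"])[0].reshape(-1,2)
def down(yaw): # tool z down; tool x axis direction at world angle yaw (x'=(cos,sin)), y' = (sin,-cos)
    c,s=np.cos(yaw),np.sin(yaw)
    M=np.array([[c,s,0],[s,-c,0],[0,0,-1]])
    q=R.from_matrix(M).as_quat(); return np.array([q[3],q[0],q[1],q[2]])
def wR(q): return R.from_quat([q[1],q[2],q[3],q[0]]).as_matrix()
E
python3 - <<'E'
from h import *
from rig import viewer,readout,ik
m=viewer.camera_model("top")
c=lambda x,y:(250+x/4,210+y/4)
b=lambda x,y:(90+(x-400)/4,170+y/4)
print("knob",onplane(m,[c(231,190),c(228,188),c(240,157)],[0.01]))
print("top line",onplane(m,[c(240,157)],.036))
print("shaft dial",onplane(m,[b(711,195),b(732,135),b(725,158)],.085), onplane(m,[b(513,140)],.085))
print("shaft tip", onplane(m,[b(711,173)],.109))
print("others tin lid,dish,amber,amber", onplane(m,[(371,234),(321,193),(382,160),(369,284)],.015))
print(wR(readout.read_orientation()))
mw=viewer.camera_model("wrist"); C,d=ray(mw,[(280,210)]);print("wristcam",C,d)
d=np.load("pics/top0.npy"); print(d[257,307],d[218,168])
for z in(.3,):
  for yaw in (0,1.57,-1.57,.2): print(ik([.35,-.05,z],down(yaw)))
E
```

```text
knob [[ 0.43799041 -0.15535457  0.01      ]
 [ 0.43932382 -0.15337013  0.01      ]
 [ 0.45999882 -0.16163197  0.01      ]]
top line [[ 0.45746818 -0.16005104  0.036     ]]
shaft dial [[0.53137249 0.20443391 0.085     ]
 [0.57021646 0.19249102 0.085     ]
 [0.55527489 0.19642116 0.085     ]] [[0.56713692 0.33106466 0.085     ]]
shaft tip [[0.54151979 0.19971534 0.109     ]]
others tin lid,dish,amber,amber [[ 0.50022913 -0.32506473  0.015     ]
 [ 0.61254506 -0.19309443  0.015     ]
 [ 0.70473402 -0.36183567  0.015     ]
 [ 0.36794777 -0.31522639  0.015     ]]
[[ 9.05289992e-01  4.24793824e-01 -4.87510609e-04]
 [ 4.24794104e-01 -9.05289417e-01  1.02018819e-03]
 [-7.96855097e-06 -1.13065779e-03 -9.99999361e-01]]
wristcam [ 0.28814795 -0.44435148  0.37448896] [[-0.25658769 -0.12308489 -0.95868133]]
1.3510762 1.3033602
[-0.14189705 -0.05636226 -0.35737141  1.26978718  0.          2.9996956 ]
[-0.14189705 -0.05636226 -0.35737141  1.26978718  0.          1.4296956 ]
[-0.14189705 -0.05636226 -0.35737141  1.26978718  0.         -1.71348971]
[-0.14189705 -0.05636226 -0.35737141  1.26978718  0.          2.7996956 ]
```

```bash
python3 - <<'E'
from h import *
from rig import manip,claw,viewer,readout
t=readout.read_time()
manip.move_to([.44,-.155,.21],down(2.8)); print(readout.read_time()-t)
m=viewer.camera_model("wrist")
p,d=viewer.read_camera("wrist"); cv2.imwrite("pics/w1.png",p); np.save("pics/w1.npy",d)
import pickle; pickle.dump(m,open("pics/w1.pkl","wb"))
print(proj(m,[[.44,-.155,.036]]),readout.read_ft_force())
E
```

```text
1.475
[[277.36376777 206.18920926]] [ 0.37733098 -0.0463751   0.28592029]
```

View pics/w1.png

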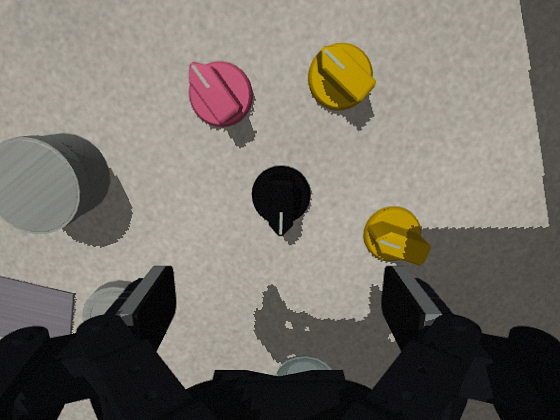

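```bash
python3 - <<'E'
import cv2,numpy as np
p=cv2.imread("pics/w1.png")[155:245,230:330]
p=np.clip(255*(p/255.)**0.45,0,255).astype(np.uint8)
cv2.imwrite("pics/crop2.png",cv2.resize(p,None,fx=6,fy=6,interpolation=cv2.INTER_CUBIC))
E
```

```text
(no output)
```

View pics/crop2.png

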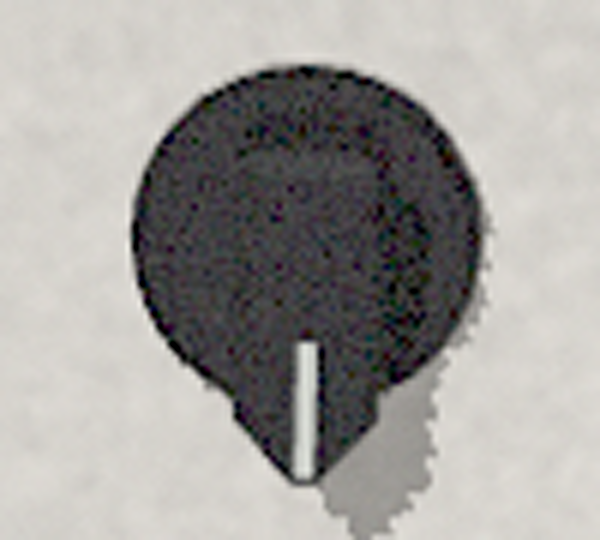

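```bash
python3 - <<'E'
from h import *
import pickle
m=pickle.load(open("pics/w1.pkl","rb"))
c=lambda x,y:(230+(x-.5)/6,155+(y-.5)/6)
k=onplane(m,[c(307,240),c(132,240),c(482,240)],.006); print(k, np.linalg.norm(k[1]-k[2]))
l=onplane(m,[c(308,342),c(304,480)],.036); print(l)
v=l[1]-l[0]; print("yaw line",np.arctan2(v[1],v[0]), "line len",np.linalg.norm(v)); w=l[1]-k[0]; print(np.arctan2(w[1],w[0]),np.hypot(*w[:2]))
E
```

```text
[[ 0.44018219 -0.15193748  0.006     ]
 [ 0.43227017 -0.17405579  0.006     ]
 [ 0.44809159 -0.12980968  0.006     ]] 0.04698973818919123
[[ 0.4450329  -0.15379919  0.036     ]
 [ 0.46167445 -0.16022685  0.036     ]]
yaw line -0.3685894947001872 line len 0.017839725262641094
-0.3681105540186894 0.02303542192996758
```

```bash
python3 - <<'E'
from h import *
from rig import manip,claw,viewer,readout
import pickle
t=readout.read_time()
k=np.array([.4402,-.1519]); ky=-.366
claw.move_gripper(.05,80)
manip.move_to([*k,.13],down(ky+np.pi))
print(manip.move_linear([*k,.0845],v=.08,guard=8), readout.read_tool_pos(),readout.read_ft_force())
claw.move_gripper(.0,80)
print("w",readout.read_gripper_width(),readout.read_ft_force(),readout.read_tool_pos())
manip.move_linear([*k,.2],v=.2)
print("w",readout.read_gripper_width(),readout.read_ft_force())
manip.move_to([.536,.201,.31],down(-1.3+np.pi))
manip.hold(.2)
m=viewer.camera_model("wrist")
p,d=viewer.read_camera("wrist"); cv2.imwrite("pics/w2.png",p); np.save("pics/w2.npy",d)
pickle.dump(m,open("pics/w2.pkl","wb"))
print(readout.read_tool_pos(),readout.read_orientation(),readout.read_ft_force(),readout.read_time(), readout.read_q())
E
```

```text
False [ 0.44061864 -0.15203372  0.08507701] [-0.15854798 -0.5844927   0.4572494 ]
w 0.016473125945066353 [-1.49182531  0.20220457  6.02831214] [ 0.44056614 -0.15200582  0.08521014]
w 0.016711644910764826 [-0.81630904  0.06705183 -0.1616704 ]
[0.5361043  0.20025005 0.30988923] [-5.82954247e-05  6.05564149e-01  7.95796487e-01 -9.90006562e-05] [-0.00346458 -0.03303174 -0.79483208] 6.0667 [ 3.57482554e-01  3.18644947e-01  1.14612226e-01  1.36699328e+00
 -7.04547322e-06  1.65843174e+00]
```

View pics/w2.png

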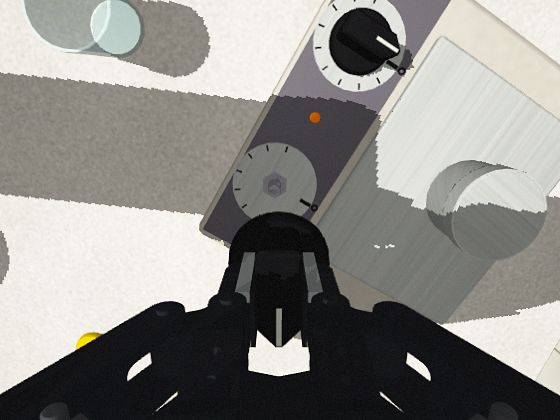

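```bash
python3 - <<'E'
import cv2,numpy as np
p=cv2.imread("pics/w2.png")[140:220,225:325]
p=np.clip(255*(p/255.)**0.6*1.2,0,255).astype(np.uint8)
cv2.imwrite("pics/crop3.png",cv2.resize(p,None,fx=7,fy=7,interpolation=cv2.INTER_CUBIC))
p=cv2.imread("pics/w2.png")[165:205,250:300]
p=np.clip(255*(p/255.)**0.8*1.2,0,255).astype(np.uint8)
cv2.imwrite("pics/crop3b.png",cv2.resize(p,None,fx=14,fy=14,interpolation=cv2.INTER_CUBIC))
E
```

```text
(no output)
```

View pics/crop3.png

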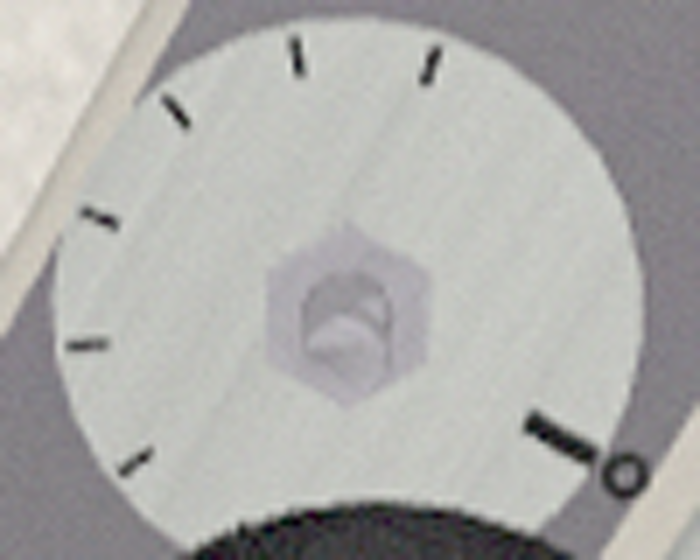

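View pics/crop3b.png

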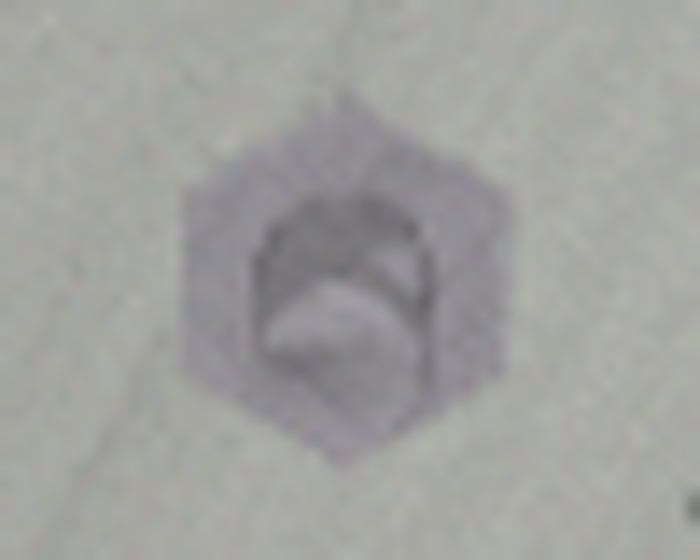

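```bash
python3 - <<'E'
from h import *
import pickle
from rig import manip,viewer,readout
m=pickle.load(open("pics/w2.pkl","rb"))
c=lambda x,y:(225+(x-.5)/7-.5+.5,140+(y-.5)/7)
b=lambda x,y:(250+(x-.5)/14,165+(y-.5)/14)
print("hex",onplane(m,[c(347,317)],.086)); print("off",onplane(m,[c(528,418)],.085),"ring",onplane(m,[c(624,475)],.085))
e=onplane(m,[b(345,345),b(265,348),b(345,412)],.109);print("tip",e); v=e[2]-e[1]; print(np.arctan2(-v[0],v[1]),np.arctan2(v[0],-v[1]))
s=onplane(m,[c(347,317)],.086)[0]
q=readout.read_orientation(); X=wR(q)[:,0]
manip.move_linear([s[0]-.05*X[0],s[1]-.05*X[1],.215],v=.15); manip.hold(.15)
m=viewer.camera_model("wrist")
p,d=viewer.read_camera("wrist"); cv2.imwrite("pics/w3.png",p); np.save("pics/w3.npy",d)
pickle.dump(m,open("pics/w3.pkl","wb")); print(readout.read_time(),proj(m,[[*s[:2],.109]]))
E
```

```text
hex [[0.53231706 0.20539227 0.086     ]]
off [[0.55739513 0.19881076 0.085     ]] ring [[0.57104988 0.19494863 0.085     ]]
tip [[0.53222727 0.20696107 0.109     ]
 [0.52791201 0.20558628 0.109     ]
 [0.53325725 0.20319724 0.109     ]]
-1.99110877332785 1.150483880261943
7.1167 [[274.92665909 150.82933361]]
```

View pics/w3.png

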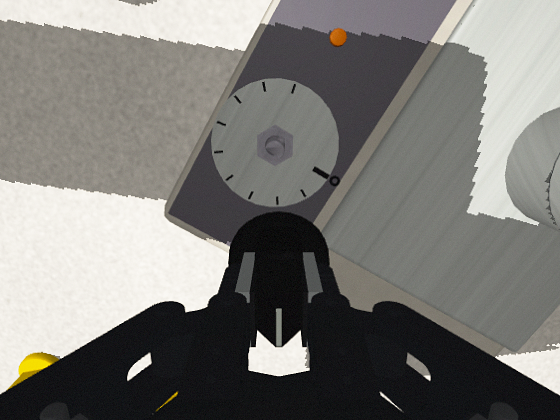

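```bash
python3 - <<'E'
import cv2,numpy as np
I=cv2.imread("pics/w3.png")
def e(p,g): return np.clip(255*(p/255.)**g*1.3,0,255).astype(np.uint8)
a=cv2.resize(e(I[120:170,250:300],.9),None,fx=10,fy=10,interpolation=cv2.INTER_CUBIC)
cv2.imwrite("pics/crop4.png",a)
cv2.imwrite("pics/crop4b.png",cv2.resize(e(I[70:215,200:350],.7),None,fx=4,fy=4,interpolation=cv2.INTER_CUBIC))
E
```

```text
(no output)
```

View pics/crop4.png

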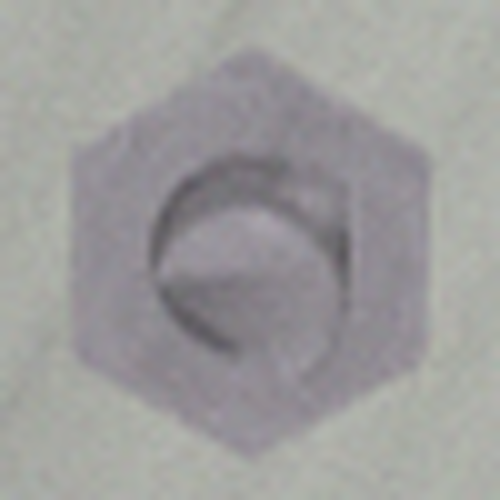

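View pics/crop4b.png

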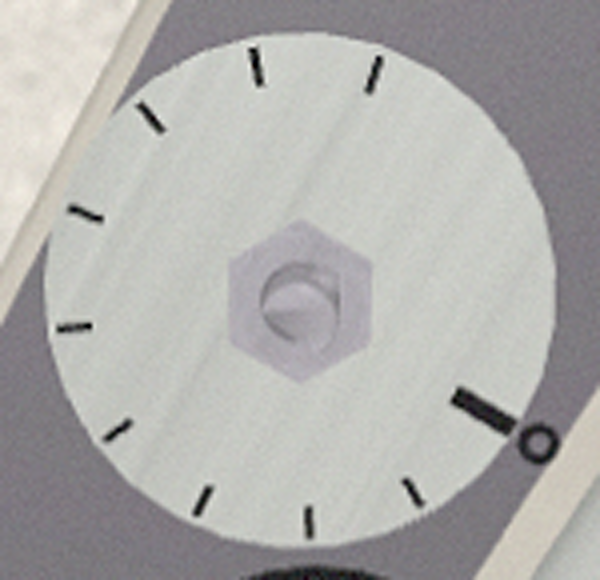

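```bash
python3 - <<'E'
from h import *
import pickle
m=pickle.load(open("pics/w3.pkl","rb"))
c=lambda x,y:(200+(x-1.5)/4,70+(y-1.5)/4)
b=lambda x,y:(250+(x-4.5)/10,120+(y-4.5)/10)
h=onplane(m,[b(252,252)],.087)[0]; print("hex",h)
D=onplane(m,[c(300,33),c(300,547),c(44,290),c(556,290)],.085); print("dial",D.mean(0), (D[0]+D[1])/2,(D[2]+D[3])/2)
o=onplane(m,[c(455,396),c(538,444)],.085);print("off",o, [np.linalg.norm(x-h) for x in o])
print("yaw",[np.arctan2(*(x-D.mean(0))[1::-1]) for x in o])
t=onplane(m,[b(252,300),b(160,275),b(240,350)],.109);print("tip",t);v=t[2]-t[1];print(np.arctan2(-v[0],v[1]),np.arctan2(v[0],-v[1]))
d=np.load("pics/w3.npy")
C=-cv2.Rodrigues(m["rvec"])[0].T@m["tvec"];print(C)
u,w=[int(round(x)) for x in b(265,300)];print(d[w-3:w+4,u-3:u+4])
C,r=ray(m,[(u,w)]); print("pt",C+r[0]*d[w,u], "deck", [ (lambda rr:C+rr[1][0]*d[y,x])(ray(m,[(x,y)])) for x,y in [(300,115),(235,115)]])
E
```

```text
hex [0.53187347 0.20602628 0.087     ]
dial [0.53167229 0.20643861 0.085     ] [0.53189703 0.2056043  0.085     ] [0.53144756 0.20727291 0.085     ]
off [[0.55710182 0.19860846 0.085     ]
 [0.57089202 0.19510185 0.085     ]] [np.float64(0.026372207917696046), np.float64(0.0405683334082602)]
yaw [np.float64(-0.29870299991353105), np.float64(-0.2813877927396216)]
tip [[0.53206124 0.20598626 0.109     ]
 [0.52728217 0.20595457 0.109     ]
 [0.53214479 0.20340295 0.109     ]]
-2.0540390878486274 1.0875535657411657
[0.52780068 0.22664526 0.28703809]
[[0.17510849 0.17550705 0.1757444  0.17564791 0.17554188 0.17430027
  0.17550057]
 [0.17550585 0.17501453 0.17513141 0.17641649 0.17642726 0.17484754
  0.17512485]
 [0.1758176  0.17586371 0.1755742  0.17563589 0.17554784 0.17562008
  0.17642088]
 [0.17596792 0.17579323 0.17673448 0.17496979 0.17660622 0.17581923
  0.17489366]
 [0.17631757 0.17652074 0.17699176 0.17635804 0.17768532 0.17511517
  0.17619203]
 [0.17634797 0.17637792 0.17618152 0.1758489  0.17591414 0.17646629
  0.17566094]
 [0.17680894 0.17566931 0.17557584 0.17628759 0.17588742 0.17589183
  0.17766322]]
pt [0.5326722  0.20616631 0.1109676 ] deck [array([0.54083552, 0.22545356, 0.08875502]), array([0.50651376, 0.21589381, 0.08759568])]
```

```bash
python3 - <<'E'
from h import *
import pickle
from rig import readout
m=pickle.load(open("pics/w3.pkl","rb"))
T=readout.read_tool_pos();M=wR(readout.read_orientation())
print(T,M)
G=lambda x,y,z:T+M@np.array([x,y,z])
# knob: underside at tool z .0845; x_knob=-x_tool
hz=.0848
a=np.linspace(0,2*np.pi,73)
pts=proj(m,[G(.024*np.cos(t),.024*np.sin(t),hz) for t in a]); print("skirt",pts[:,0].min(),pts[:,0].max(),pts[:,1].min())
pts=proj(m,[G(.024*np.cos(t),.024*np.sin(t),hz-.008) for t in a]); print("skirt8",pts[:,0].min(),pts[:,0].max(),pts[:,1].min())
print("line",proj(m,[G(-.0235,0,hz-.036),G(-.006,0,hz-.036)]))
I=cv2.imread("pics/w3.png")
p=I[200:360,220:340];p=np.clip(255*(p/255.)**.4,0,255).astype(np.uint8)
cv2.imwrite("pics/crop5.png",cv2.resize(p,None,fx=3.7,fy=3.7,interpolation=cv2.INTER_CUBIC))
E
```

```text
[0.54597647 0.15764628 0.21586518] [[-2.67960136e-01  9.63428855e-01  1.48588072e-03]
 [ 9.63429995e-01  2.67959653e-01  5.19061036e-04]
 [ 1.01922299e-04  1.57062972e-03 -9.99998761e-01]]
skirt 226.1414566575545 325.62868614267387 212.3592559873367
skirt8 223.68670451483615 327.864595576457 217.63063221431224
line [[275.44666464 350.502497  ]
 [275.34458343 312.87668989]]
```

View pics/crop5.png

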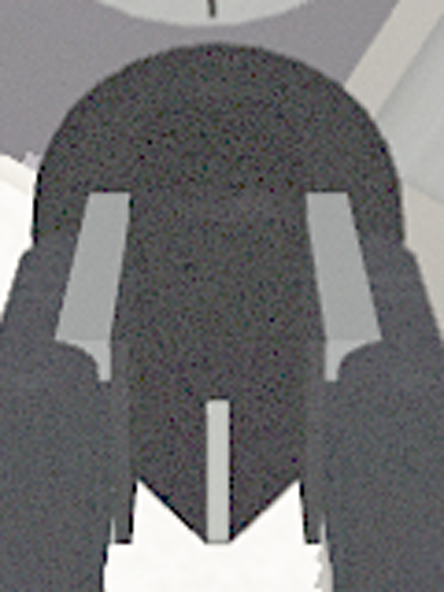

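```bash
cat >> h.py <<'E'
KO=.0852
def st(msg=""):
    from rig import readout
    T=readout.read_tool_pos();M=wR(readout.read_orientation());ky=np.arctan2(-M[1,0],-M[0,0])
    print(msg,"T",T.round(4),"u-tip %.4f"%(T[2]-KO-.109),"ky %.3f"%ky,"F",np.round(readout.read_ft_force(),1),"Mo",np.round(readout.read_moment(),2),"w %.4f"%readout.read_gripper_width(),"t %.2f"%readout.read_time())
E
python3 - <<'E'
from h import *
from rig import manip,readout
s=[.5308,.2057];ky=-2.03
manip.move_to([*s,.203],down(ky+np.pi)); manip.hold(.15); st("pre")
print(manip.move_linear([*s,.184],v=.02,guard=5)); st("touch")
E
```

```text
pre T [0.531  0.2054 0.2032] u-tip 0.0090 ky -2.029 F [ 0.1 -0.4 -1.3] Mo [-0.   -0.01 -0.03] w 0.0161 t 8.07
True
touch T [0.5309 0.2057 0.1936] u-tip -0.0006 ky -2.030 F [-0.7  0.3  5.6] Mo [-0.03  0.01  0.02] w 0.0165 t 8.63
```

```bash
cat >> h.py <<'E'
def sweep(s,z,kys,lo=3,hi=9,dz=.0005,zmin=.170):
    from rig import manip,readout
    for k in kys:
        manip.move_linear([*s,z],down(k+np.pi),v=.02)
        F=readout.read_ft_force(); T=readout.read_tool_pos()
        print("k %.2f z %.4f Tz %.4f F %s Mz %.2f t %.2f"%(k,z,T[2],np.round(F,1),readout.read_moment()[2],readout.read_time()))
        if F[2]>hi: z+=dz
        elif F[2]<lo: z-=dz
        if T[2]<.188: print("dropped"); break
    return z,k
E
python3 - <<'E'
from h import *
from rig import readout
z=sweep([.5308,.2057],.1936,[-2.0,-1.96,-1.92,-1.88,-1.84,-1.8]);st()
E
```

```text
k -2.00 z 0.1936 Tz 0.1938 F [0.1 0.2 5.2] Mz 0.01 t 8.88
k -1.96 z 0.1936 Tz 0.1938 F [-0.5  0.7  4.8] Mz -0.02 t 9.13
k -1.92 z 0.1936 Tz 0.1937 F [-0.4  0.8  4.5] Mz -0.04 t 9.38
k -1.88 z 0.1936 Tz 0.1937 F [-0.6 -0.3  5.4] Mz -0.03 t 9.63
k -1.84 z 0.1936 Tz 0.1937 F [0.5 0.7 5. ] Mz -0.00 t 9.88
k -1.80 z 0.1936 Tz 0.1937 F [-0.2  0.8  4.9] Mz 0.00 t 10.13
 T [0.531  0.2057 0.1937] u-tip -0.0005 ky -1.801 F [-0.2  0.8  4.9] Mo [-0.08  0.09  0.  ] w 0.0164 t 10.13
```

```bash
python3 - <<'E'
from h import *
from rig import readout
z=sweep([.5308,.2057],.1934,[-2.04,-2.1,-2.16,-2.22,-2.28],lo=4,hi=9);st()
E
```

```text
k -2.04 z 0.1934 Tz 0.1937 F [ 0.1 -0.4  5.7] Mz 0.01 t 10.53
k -2.10 z 0.1934 Tz 0.1937 F [ 0.3 -0.5  5.5] Mz 0.03 t 10.78
k -2.16 z 0.1934 Tz 0.1937 F [ 0.2 -0.   6.1] Mz 0.03 t 11.03
k -2.22 z 0.1934 Tz 0.1937 F [-0.1 -0.7  5.6] Mz 0.00 t 11.28
k -2.28 z 0.1934 Tz 0.1937 F [-0.6 -0.2  6.8] Mz 0.04 t 11.53
 T [0.5311 0.2057 0.1937] u-tip -0.0005 ky -2.282 F [-0.6 -0.2  6.8] Mo [-0.1   0.01  0.04] w 0.0163 t 11.53
```

```bash
python3 - <<'E'
from h import *
from rig import manip,readout
s=np.array([.5308,.2057]);z=.1933;k=-2.03
pts=[(0,0),(1,0),(1,1),(0,1),(-1,1),(-1,0),(-1,-1),(0,-1),(1,-1),(2,0)]
for dx,dy in pts:
    manip.move_linear([s[0]+dx*1e-3,s[1]+dy*1e-3,z],down(k+np.pi),v=.02)
    F=readout.read_ft_force();T=readout.read_tool_pos()
    print(dx,dy,"Tz %.4f"%T[2],"xy",((T[:2]-s)*1e3).round(1),F.round(1),readout.read_moment().round(2))
    if T[2]<.19 : print("drop");break
    if F[2]<3: z-=.0004
    if F[2]>12: z+=.0004
st()
E
```

```text
0 0 Tz 0.1937 xy [0.3 0.1] [-0.4  0.7  6.3] [ 0.05  0.03 -0.01]
1 0 Tz 0.1937 xy [1.1 0.1] [-1.5  0.6  7.6] [-0.07  0.31 -0.06]
1 1 Tz 0.1938 xy [1.2 0.9] [-0.9 -1.   7.8] [-0.26  0.26  0.02]
0 1 Tz 0.1939 xy [0.5 1. ] [ 0.6 -1.6  7.9] [-0.23 -0.06 -0.04]
-1 1 Tz 0.1939 xy [-0.3  1.2] [ 1.1 -0.2  6.1] [-0.09 -0.29 -0.03]
-1 0 Tz 0.1937 xy [-0.4  0.3] [1.8 1.1 5.8] [ 0.12 -0.22 -0.02]
-1 -1 Tz 0.1928 xy [-1.3 -1.2] [0.3 0.2 0.1] [ 0.03 -0.02 -0.02]
0 -1 Tz 0.1925 xy [-0.2 -1.1] [-0.9 -0.6 -1.6] [-0.12  0.05 -0.01]
1 -1 Tz 0.1922 xy [ 0.8 -1.3] [-0.8 -3.1 -1. ] [-0.5   0.23 -0.01]
2 0 Tz 0.1919 xy [ 1.3 -0.9] [-3.  -6.9  1.3] [-1.4   0.74 -0.02]
 T [0.5321 0.2048 0.1919] u-tip -0.0023 ky -2.030 F [-3.  -6.9  1.3] Mo [-1.4   0.74 -0.02] w 0.0168 t 14.18
```

```bash
python3 - <<'E'
from h import *
from rig import manip,readout
s=np.array([.5308,.2057]);k=-2.03
c=s+np.array([-.7,-1.5])*1e-3
manip.move_linear([*c,.1922],down(k+np.pi),v=.02); st("c")
print(manip.move_linear([*c,.1865],v=.02,guard=5)); st("p")
E
```

```text
c T [0.5303 0.2045 0.1924] u-tip -0.0018 ky -2.030 F [-0.2  0.5 -0.5] Mo [-0.02  0.06  0.01] w 0.0163 t 14.48
False
p T [0.5303 0.2045 0.1865] u-tip -0.0077 ky -2.030 F [-0.2  0.4  0.3] Mo [ 0.32 -0.1  -0.01] w 0.0161 t 14.92
```

```bash
python3 - <<'E'
from h import *
from rig import manip,readout
T=readout.read_tool_pos(); c=[.5301,.2043]
print(manip.move_linear([*c,.179],v=.03,guard=7)); st("p")
E
```

```text
False
p T [0.5302 0.2045 0.1787] u-tip -0.0155 ky -2.030 F [ 1.4  2.5 -1.1] Mo [ 0.51 -0.39 -0.03] w 0.0164 t 15.32
```

```bash
python3 - <<'E'
from h import *
from rig import manip,readout
c=[.5304,.2047]
print(manip.move_linear([*c,.1715],v=.02,guard=18)); st("p")
E
```

```text
True
p T [0.5302 0.2044 0.1721] u-tip -0.0221 ky -2.030 F [-1.4 -1.3  7. ] Mo [-0.17  0.32  0.06] w 0.0161 t 15.72
```

```bash
python3 - <<'E'
from h import *
from rig import manip,readout
c=[.5303,.2045]
print(manip.move_linear([*c,.1700],v=.01,guard=15)); st("p")
T=readout.read_tool_pos(); manip.move_linear([*c,T[2]+.0005],v=.01); st("relax")
E
```

```text
True
p T [0.5301 0.2044 0.1721] u-tip -0.0221 ky -2.030 F [-2.7 -0.9  8.4] Mo [-0.12  0.41 -0.  ] w 0.0166 t 15.93
relax T [0.5301 0.2043 0.1722] u-tip -0.0220 ky -2.030 F [0.9 0.4 1.2] Mo [-0.02 -0.02 -0.01] w 0.0166 t 16.18
```

```bash
python3 - <<'E'
from h import *
from rig import manip,readout
S=np.array([.5308,.2057]);d=.00145
for k in [-1.9,-1.75,-1.55,-1.35,-1.15]:
    X=np.array([-np.cos(k),-np.sin(k)])
    manip.move_linear([*(S-d*X),.1722],down(k+np.pi),v=.02); st()
    F=np.array(readout.read_ft_force())
    if np.hypot(*F[:2])>10: break
E
```

```text
T [0.5303 0.2043 0.1722] u-tip -0.0220 ky -1.903 F [-0.6 -0.8  2.2] Mo [-0.02 -0.04  0.01] w 0.0165 t 16.46
 T [0.5304 0.2041 0.1722] u-tip -0.0220 ky -1.755 F [-0.8 -0.3  1.8] Mo [-0.28  0.09  0.03] w 0.0166 t 16.76
 T [0.5307 0.2039 0.1721] u-tip -0.0221 ky -1.557 F [-0.5 -3.6  3.3] Mo [-0.87  0.12 -0.  ] w 0.0168 t 17.11
 T [0.531  0.2039 0.1721] u-tip -0.0221 ky -1.357 F [-1.2 -5.5  4. ] Mo [-1.11  0.2  -0.03] w 0.0165 t 17.46
 T [0.5313 0.204  0.1722] u-tip -0.0220 ky -1.157 F [ 0.3 -5.2  4.6] Mo [-1.12  0.16  0.04] w 0.0164 t 17.81
```

```bash
python3 - <<'E'
from h import *
from rig import manip,readout
S=np.array([.5308,.2050]);d=.00145
for k in [-1.0,-.85,-.7,-.55,-.42]:
    X=np.array([-np.cos(k),-np.sin(k)])
    manip.move_linear([*(S-d*X),.1722],down(k+np.pi),v=.02); st()
    F=np.array(readout.read_ft_force()); S=S+np.clip(F[:2]*8e-5,-3e-4,3e-4)
    if np.hypot(*F[:2])>10 : break
E
```

```text
T [0.5316 0.2039 0.1722] u-tip -0.0220 ky -1.008 F [-0.4 -1.5  2.5] Mo [-0.4   0.14  0.01] w 0.0166 t 18.11
 T [0.5317 0.204  0.1722] u-tip -0.0220 ky -0.857 F [-0.5 -0.8  2.7] Mo [-0.22  0.13 -0.01] w 0.0165 t 18.41
 T [0.5319 0.2041 0.1722] u-tip -0.0220 ky -0.707 F [-0.6  0.1  1.9] Mo [ 0.01  0.09 -0.05] w 0.0169 t 18.71
 T [0.5319 0.2042 0.1722] u-tip -0.0220 ky -0.557 F [-0.2  0.7  2.1] Mo [ 0.12  0.02 -0.02] w 0.0163 t 19.01
 T [0.532  0.2044 0.1722] u-tip -0.0220 ky -0.427 F [0.3 0.  1.4] Mo [ 0.14 -0.02  0.03] w 0.0166 t 19.29
```

```bash
python3 - <<'E'
from h import *
from rig import manip,readout
S=np.array([.5308,.2050]);d=.00145
S=np.array([.532,.2044])-d*np.array([np.cos(.42),-np.sin(.42)])
for k in [-.34,-.28,-.24,-.2]:
    X=np.array([-np.cos(k),-np.sin(k)])
    manip.move_linear([*(S-d*X),.1722],down(k+np.pi),v=.02)
    mz=np.mean([readout.read_moment()[2] for _ in range(5)]); st("mz %.3f"%mz)
    if abs(mz)>.15: break
k=-.265;X=np.array([-np.cos(k),-np.sin(k)])
manip.move_linear([*(S-d*X),.1722],down(k+np.pi),v=.02);manip.hold(.2);st("fin")
E
```

```text
mz -0.012 T [0.5321 0.2045 0.1722] u-tip -0.0220 ky -0.345 F [-0.   0.6  1.3] Mo [ 0.12 -0.08 -0.01] w 0.0164 t 19.54
mz -0.041 T [0.5321 0.2046 0.1722] u-tip -0.0220 ky -0.284 F [0.8 0.8 1.6] Mo [ 0.14 -0.1  -0.04] w 0.0167 t 19.79
mz -0.020 T [0.5321 0.2047 0.1722] u-tip -0.0220 ky -0.243 F [0.2 0.8 0.5] Mo [ 0.1  -0.08 -0.02] w 0.0168 t 20.04
mz -0.050 T [0.5321 0.2047 0.1722] u-tip -0.0220 ky -0.203 F [0.8 0.4 1.6] Mo [ 0.11 -0.06 -0.05] w 0.0166 t 20.29
fin T [0.532  0.2046 0.1722] u-tip -0.0220 ky -0.264 F [ 0.2 -0.7  2. ] Mo [ 0.02  0.03 -0.03] w 0.0166 t 20.74
```

```bash
python3 - <<'E'
from h import *
from rig import manip,claw,viewer,readout
import pickle
claw.move_gripper(.05); st("open")
T=readout.read_tool_pos()
print(manip.move_linear([T[0],T[1],.25],v=.12)); manip.move_linear([.54+.03,.2046-.01,.30],v=.2); manip.hold(.15)
m=viewer.camera_model("wrist");p,_=viewer.read_camera("wrist");cv2.imwrite("pics/w4.png",p);pickle.dump(m,open("pics/w4.pkl","wb"));st()
E
```

```text
open T [0.532  0.2046 0.1721] u-tip -0.0221 ky -0.265 F [ 0.3 -0.1 -1.2] Mo [-0.05 -0.03 -0.02] w 0.0501 t 21.16
False
 T [0.569  0.1946 0.2988] u-tip 0.1046 ky -0.265 F [ 0.4 -0.5 -0.9] Mo [-0.05  0.01  0.01] w 0.0504 t 22.62
```

View pics/w4.png

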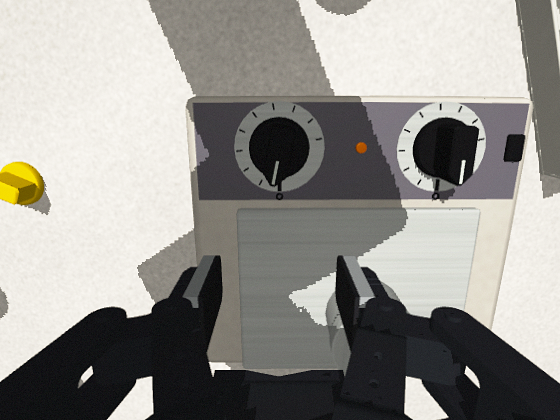

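```bash
python3 - <<'E'
import cv2,numpy as np
p=cv2.imread("pics/w4.png")[95:205,225:335]
p=np.clip(255*(p/255.)**0.5,0,255).astype(np.uint8)
cv2.imwrite("pics/crop6.png",cv2.resize(p,None,fx=5,fy=5,interpolation=cv2.INTER_CUBIC))
E
```

View pics/crop6.png

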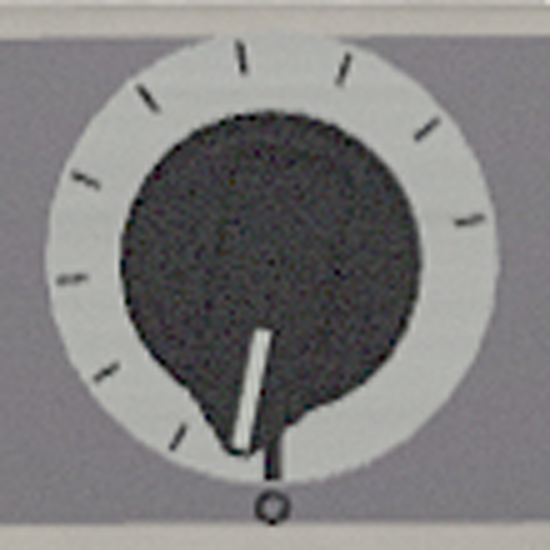

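```bash
python3 - <<'E'
from h import *
from rig import manip,claw,viewer,readout
S=np.array([.5307,.2050]);k=-.455
manip.move_linear([*S,.24],down(k+np.pi),v=.2)
print(manip.move_linear([*S,.1732],v=.1,guard=8)); st("at")
claw.move_gripper(0,80); st("grip")
for k in [-.38,-.30,-.24,-.20,-.17,-.14,-.11,-.08,-.05]:
    manip.move_linear([*S,.1732],down(k+np.pi),v=.02)
    mz=np.mean([readout.read_moment()[2] for _ in range(5)]); st("mz %.3f"%mz)
    if abs(mz)>.2: break
E
```

```text
False
at T [0.5312 0.2051 0.1738] u-tip -0.0204 ky -0.455 F [ 0.4  0.1 -0.5] Mo [ 0.02 -0.04  0.01] w 0.0499 t 23.95
grip T [0.531  0.2052 0.174 ] u-tip -0.0202 ky -0.455 F [-0.6 -0.2  5.9] Mo [0.07 0.11 0.02] w 0.0164 t 24.34
mz 0.006 T [0.5311 0.2051 0.174 ] u-tip -0.0202 ky -0.379 F [ 0.4 -0.1  4.5] Mo [-0.1   0.01  0.01] w 0.0163 t 24.59
mz -0.057 T [0.5312 0.205  0.174 ] u-tip -0.0202 ky -0.300 F [ 0.8 -1.5  5.8] Mo [-0.16 -0.05 -0.06] w 0.0165 t 24.84
mz -0.108 T [0.5313 0.205  0.174 ] u-tip -0.0202 ky -0.240 F [ 0.6 -1.   5.6] Mo [-0.24 -0.14 -0.11] w 0.0166 t 25.09
mz -0.079 T [0.5313 0.205  0.174 ] u-tip -0.0202 ky -0.200 F [ 1.2 -0.9  5.3] Mo [-0.22 -0.17 -0.08] w 0.0165 t 25.34
mz -0.051 T [0.5313 0.205  0.174 ] u-tip -0.0202 ky -0.170 F [ 0.1 -0.3  5.1] Mo [-0.2  -0.21 -0.05] w 0.0162 t 25.59
mz -0.064 T [0.5313 0.205  0.174 ] u-tip -0.0202 ky -0.140 F [ 0.3 -1.6  5.3] Mo [-0.14 -0.16 -0.06] w 0.0162 t 25.84
mz -0.006 T [0.5313 0.205  0.174 ] u-tip -0.0202 ky -0.110 F [ 0.9 -0.2  5.5] Mo [-0.24 -0.18 -0.01] w 0.0164 t 26.09
mz -0.102 T [0.5313 0.205  0.174 ] u-tip -0.0202 ky -0.080 F [ 0.6 -0.5  5. ] Mo [-0.22 -0.18 -0.1 ] w 0.0165 t 26.34
mz -0.034 T [0.5313 0.2051 0.174 ] u-tip -0.0202 ky -0.050 F [ 0.6 -1.   5.8] Mo [-0.14 -0.15 -0.03] w 0.0165 t 26.59
```

```bash
python3 - <<'E'
from h import *
from rig import viewer
p,_=viewer.read_camera("wrist");cv2.imwrite("pics/w5.png",p)
p=p[180:370,190:390];p=np.clip(255*(p/255.)**0.5,0,255).astype(np.uint8)
cv2.imwrite("pics/crop7.png",cv2.resize(p,None,fx=3,fy=3,interpolation=cv2.INTER_CUBIC))
E
```

```text
(no output)
```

View pics/crop7.png

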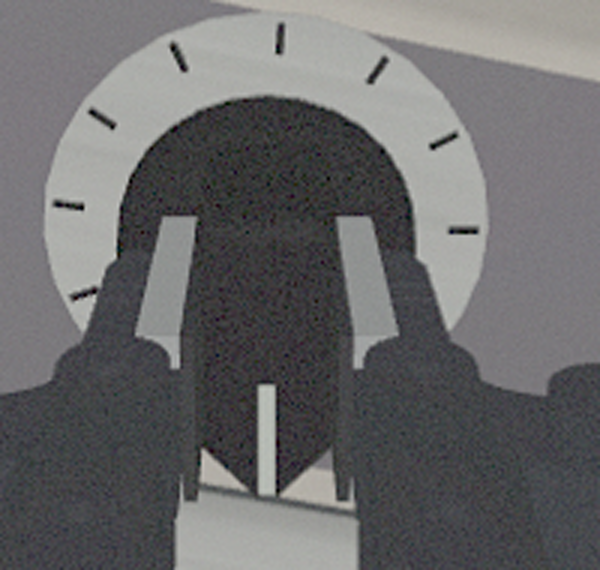

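```bash
python3 - <<'E'
from h import *
from rig import manip,claw,viewer,readout
S=np.array([.5307,.2050])
def mzavg():
    r=[]
    for _ in range(6):
        r.append(readout.read_moment()[2]); manip.hold(.02)
    return np.mean(r),np.std(r)
print(mzavg())
for k in [-.035,-.02,-.005]:
    manip.move_linear([*S,.1732],down(k+np.pi),v=.02)
    mz=mzavg(); st("mz %.3f %.3f"%mz)
    if abs(mz[0])>.12: break
E
```

```text
(np.float64(-0.035259056388218406), np.float64(0.04410636442702706))
mz -0.061 0.027 T [0.5313 0.2051 0.174 ] u-tip -0.0202 ky -0.035 F [ 1.2 -0.6  5.5] Mo [-0.17 -0.15 -0.09] w 0.0169 t 27.09
mz -0.027 0.016 T [0.5313 0.2051 0.174 ] u-tip -0.0202 ky -0.020 F [ 1.  -1.2  5.8] Mo [-0.15 -0.13 -0.05] w 0.0162 t 27.44
mz -0.029 0.045 T [0.5313 0.2051 0.174 ] u-tip -0.0202 ky -0.005 F [-0.5 -0.   5.6] Mo [-0.13 -0.18 -0.11] w 0.0165 t 27.79
```

```bash
cat >> h.py <<'E'
def look(name):
    from rig import manip,claw,viewer,readout
    claw.move_gripper(.05)
    T=readout.read_tool_pos(); k=-.27
    manip.move_linear([T[0],T[1],.215],v=.15)
    manip.move_linear([.5307+.0337,.2050-.0093,.27],down(k+np.pi),v=.2); manip.hold(.1)
    p,_=viewer.read_camera("wrist"); cv2.imwrite(f"pics/{name}.png",p)
    p=p[95:225,215:345]
    p=np.clip(255*(p/255.)**0.5,0,255).astype(np.uint8)
    cv2.imwrite(f"pics/{name}c.png",cv2.resize(p,None,fx=5,fy=5,interpolation=cv2.INTER_CUBIC)); st("look")
E
python3 - <<'E'
from h import *
look("w6")
E
```

```text
look T [0.5634 0.1956 0.2685] u-tip 0.0743 ky -0.269 F [ 0.6  0.1 -0.3] Mo [-0.04  0.02 -0.05] w 0.0500 t 29.26
```

View pics/w6c.png

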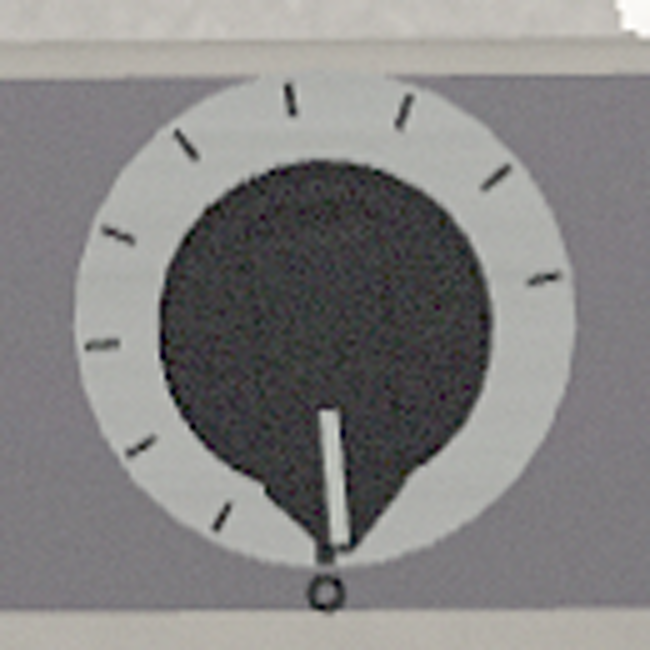

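```bash
python3 - <<'E'
from h import *
from rig import manip,viewer,readout
m=viewer.camera_model("wrist")
p,d=viewer.read_camera("wrist");cv2.imwrite("pics/w7.png",p)
def pt(u,v):
    z=np.median(d[v-2:v+3,u-2:u+3]); C,r=ray(m,[(u,v)]); return (C+r[0]*z).round(4)
print("skirt L/R",pt(252,155),pt(308,155),"top",pt(280,165),"dial",pt(238,150),pt(325,145))
c=lambda x,y:(215+(x-2)/5,95+(y-2)/5)
L=onplane(m,[c(328,410),c(340,545)],.123); sk=onplane(m,[c(326,325)],.092)[0]; o=onplane(m,[c(325,563)],.085)[0];rg=onplane(m,[c(326,594)],.085)[0]
v=L[1]-L[0];print("line yaw",np.arctan2(v[1],v[0]),"skirt c",sk,"ring dir",np.arctan2(*(rg-sk)[1::-1]),np.hypot(*(rg-sk)[:2]))
manip.move_linear([.53,.1,.30],v=.2)
t,_=viewer.read_camera("top");cv2.imwrite("pics/top1.png",t);st()
q=viewer.read_camera("scene")[0];cv2.imwrite("pics/scene1.png",q)
E
```

```text
skirt L/R [0.5223 0.1889 0.0959] [0.5325 0.2262 0.096 ] top [0.5298 0.2068 0.1239] dial [0.5171 0.1794 0.0871] [0.5301 0.24   0.0874]
line yaw -0.1796270838597714 skirt c [0.5310078  0.20647454 0.092     ] ring dir -0.2666630736423267 0.04176480088166596
 T [0.5302 0.1006 0.2997] u-tip 0.1055 ky -0.270 F [-0.5  0.1 -0.4] Mo [ 0.04  0.01 -0.03] w 0.0498 t 30.04
```

View pics/top1.png

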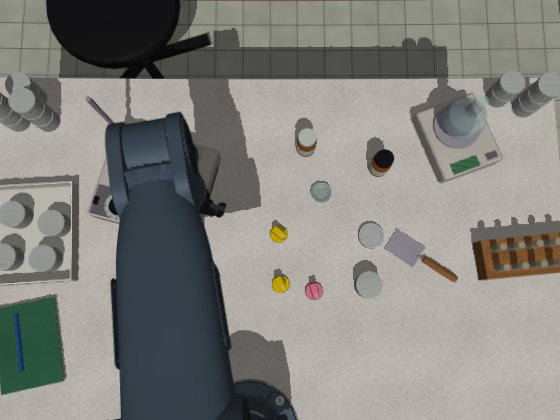

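View pics/w7.png

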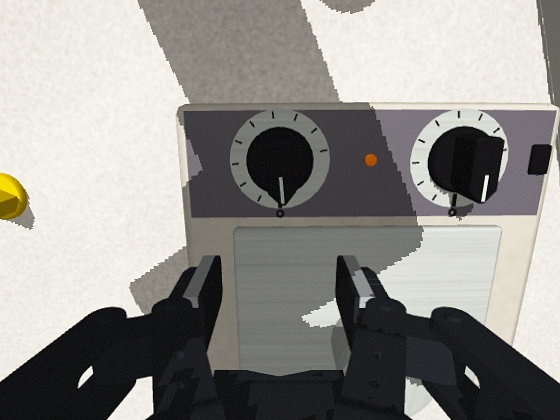

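```bash
python3 - <<'E'
from h import *
from rig import manip,viewer,readout
manip.move_linear([.5307+.0337,.2050-.0093,.27],v=.2); manip.hold(.2)
m=viewer.camera_model("wrist");p,_=viewer.read_camera("wrist"); p=p[95:225,215:345]
p=np.clip(255*(p/255.)**0.5,0,255).astype(np.uint8)
cv2.imwrite("pics/w8c.png",cv2.resize(p,None,fx=5,fy=5,interpolation=cv2.INTER_CUBIC)); st()
E
```

```text
T [0.5643 0.1948 0.2707] u-tip 0.0765 ky -0.271 F [-0.2  0.1 -0.4] Mo [0.03 0.   0.02] w 0.0499 t 31.02
```

View pics/w8c.png

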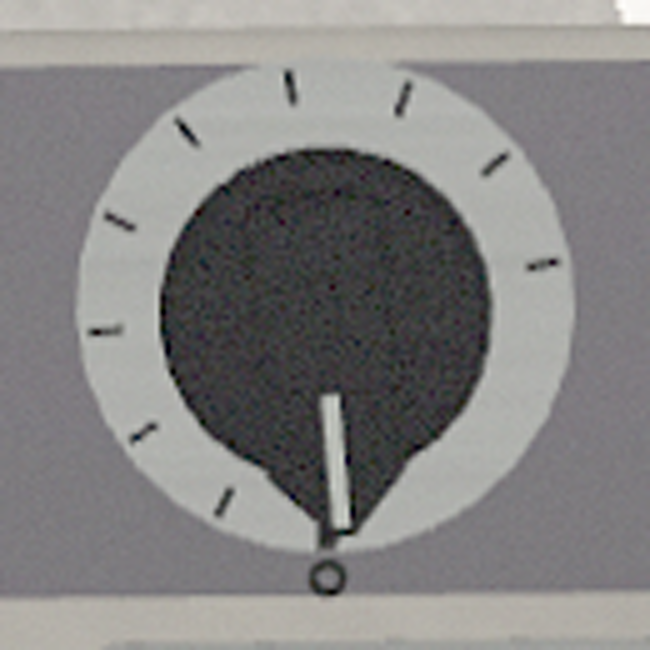

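```bash
python3 - <<'E'
from rig import manip
manip.sign_off()
E
```

```text
the job is handed in; nothing more can be done
```

The knob is on the D-shaft, turned back to off and released, and I handed the job in just after 31 s on the robot's clock. I picked the black knob, not the pink or yellow look-alikes or the fixed stirrer knob.

**Fitting:** It first rested on the shaft tip and did not drop when I turned it. It dropped only after I also shifted it sideways a little under about 6 N. I then pushed it to a hard stop about 22 mm below the tip. The push was guarded at an 18 N change in force, far from the 50 N limit.

**Turning to off:** The first turn sprang back about 10° short when I let go. I gripped it again, turned it about 15° past the mark and let go.

**Last checks**
- **Seating:** the skirt's top is about 9 mm above the dial by depth reading, where 10 mm would be fully home.
- **Pointer:** it rests about 5° anticlockwise past the off mark, which I estimate puts it about 4 mm from the mark's inner end against the 6 mm allowed. It had not moved when I looked again 1.8 s later.
- **Robot and bystanders:** the gripper was clear of everything. In the top view every bystander in sight is where it was. The dish reads 2 pixels off, but I did not go near it. The arm hid the beaker and tin_b, so I did not check those two, though nothing was touched there.

**Not confirmed:** I never felt the shaft's hard stop at off as a clear rise in torque. That the shaft is fully at off rests on the pointer's position alone.

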